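# Correct the touch-up colour kit

### The job

The wooden kit tray has four coloured sockets, each meant for a small paint jar with a label of the same colour, but one jar stands in a socket of another colour. Take that wrong jar out and stand it upright in a free cell of the grey stock tray, fully down on its floor, then take the jar that does match from the stock tray and stand it upright, fully down, in the socket.

Things in the scene. Friction and masses are not known exactly. Their poses are not given: they have to be found in the camera images.
- misplaced_jar_centre (a point): Centre (31 mm above its underside) of the wrong jar: a jar with an ochre (yellow-brown) label and a white cap, 48 mm in diameter, 62 mm tall, about 0.1 kg, round, so any grasp yaw does; z is its upright axis. It starts in the green socket, on the kit tray's floor; its twin with the same ochre label stands rightly in the ochre socket. The socket ring reaches 12 mm above its underside, so grip the jar above that.
- green_jar_centre (a point): Centre (29 mm above its underside) of the right jar: a jar with a green label and a white cap, 48 mm in diameter, 58 mm tall, about 0.1 kg, round; z is its upright axis. It starts in one of three cells of the stock tray, whose walls reach 10 mm above its underside; a red-labelled and a brown-labelled jar (48 to 52 mm in diameter, up to 66 mm tall) stand in the two other occupied cells.
- green_socket (a point): Centre of the floor of the green socket: a green ring lying flat in the kit tray, 80 mm outside, 60 mm inside diameter, 12 mm high; z is up. The jar's underside rests at this point's height, 4 mm above the bench. The kit tray is pale wood, 180 x 180 x 14 mm; its four sockets (ochre, green, red, brown) stand in a square with 90 mm between centres, in an order that varies; the other three hold jars up to 66 mm tall.
- stock_tray: Grey stock tray, fixed to the bench, 180 x 180 mm, walls 14 mm high and 4 mm thick, floor 4 mm thick. Origin at the centre of its underside, x and y along its sides, z up. Two crossed dividers as high as the walls make four cells, about 84 mm square, centred at x = +-45, y = +-45 mm; three hold a jar, and the one at x = -45, y = -45 mm (its near right cell) is empty at the start.
Things that resemble listed ones, but are neither listed nor needed, are in the scene too. Leave any orange look-alike of the part that bears misplaced_jar_centre alone. What is shaped like the part that bears green_jar_centre but purple is not meant.

How it is judged:
By the outcome, as a careful person would: the job done as asked, in the order asked, and still so for the second after the job is handed in, with the robot touching nothing.
It also fails if it takes over 54 s, if anything falls off the work surface, if the arm or the gripper's body presses on something with over 40 N, if the wrist force passes 120 N, or if a joint passes its speed limit or range.

### The arm

A 7-joint arm with a two-finger parallel gripper is mounted at the origin on a cart in front of the work surface, level with it; the furniture and walls round the work are solid. World frame = base frame: x ahead of the robot, y to its left, z up, the work surface at z = 0. Lengths are in m, angles in rad, forces in N, time in s.
With the tool pointing down it reaches from about 0.425 to 0.95 m from the base axis. Payload 4.7 kg.
Tool frame: the origin (TCP) lies on the centre line of the jaws, within the pads' length; the fingertips stand robot.nose_length ahead of it and the grasp point (between the pads) lies 8 mm behind it (robot.nose_length is the distance from the TCP to the fingertips, in m); z points along the fingers, y is the line along which they close (so a half turn about z gives the same grasp; the last joint's range is limited). The gripper opens to 85 mm and grips with 20 to 120 N. Pads are 22 mm wide; open, the fingers measure 114 mm over their backs; the gripper's body (76 mm by 85 mm) begins 54 mm behind the grasp point. The pads swing forward as they close: fully open they stand 13 mm farther back than shut.
Start: joints at [1.093, 0.469, -0.049, 1.532, 0.024, 1.141, -0.082], TCP at [0.293, -0.608, 0.242] pointing down, gripper open.
Joint ranges: [-2.59, 2.59], [-0.33, 1.99], [-1.39, 1.29], [0.1, 2.45], [-1.04, 4.18], [0.21, 1.99], [-2.66, 2.66]. Speed limits (rad/s): [2.57, 2.57, 3.14, 3.14, 3.14, 3.14, 3.14].

### API

Orientations are given as [roll, pitch, yaw] about the fixed x, y, z axes, in that order (R = Rz(yaw) Ry(pitch) Rx(roll)).
In Python, from plant import robot gives the robot as it stands. Calls block until the motion is done:
- robot.goto(position, orientation): joint-space move of the TCP to a pose.
- robot.move_straight(position, vel=0.15, attitude=None, contact_N=None): straight line of the TCP; attitude=None keeps the orientation; vel is the mean speed in m/s. With contact_N (N) it stops when the force on the tool has changed by that much, and returns True; else False.
- robot.move_joints(angles): joint-space move.
- robot.grip(opening, strength=None): opening from 0.0 (shut) to 1.0 (fully open); strength is the grip in N (None keeps the last); returns when the fingers have stopped.
- robot.sleep(seconds).
- robot.inverse_kinematics(position, orientation): joint angles nearest the present ones, or None.
- robot.sense(): the state.
- robot.grab_frame(name): name is "scene" or "top" or "wrist"; returns a dict with "image" (384x512x3 uint8, red, green, blue), "range_z" (384x512 float32, m along the optical axis (not along the pixel's ray), 0 where there is no reading), "fx", "fy", "cx", "cy" (pixels), "R" (3x3) and "t" (3): a world point X has camera coordinates R X + t. Camera axes: x right, y down, z forward; pixel columns grow to the right and rows downward; lengths in m; the calibration is good to about 2 mm. A picture is of the moment at which its call begins.
A pose or a line that the arm cannot do raises robot.IKError and nothing moves.
- robot.close_job(): hands the job in, once; it reports no verdict.
The state is a dict: "t": time; "joint_pos": joint angles; "joint_velocities": joint speeds; "effort": joint torques, N m; "tcp_pos": TCP position; "tcp_rot": TCP orientation; "wrist_force": force on the tool from outside, world axes, zero at the start; "torque": the same for the moment, N m; "opening": opening from 0.0 (shut) to 1.0 (fully open).
Only numpy, scipy, OpenCV 4.12 (cv2) and the standard library are available. Lean on these libraries where they do the work, as an engineer would, in place of code of your own. Each camera call takes 0.05 s, during which the arm holds its last target. There are 200 camera calls.

## Working session

There is one attempt and no reset: what is moved stays moved. The work goes in short steps, each a Python script; the robot and the scene stay as the last script left them, time stands still between calls to the robot, and variables do not carry over. Pictures are saved under pics/ and viewed, on a budget of 10 in all, crops included, one or two more only if the job needs it, and the job is handed in when it is done.

```bash
mkdir -p pics; ls; python3 - <<'E'
from plant import robot
import cv2,numpy as np,pickle
d={n:robot.grab_frame(n) for n in("scene","top")}
pickle.dump(d,open('f0.pkl','wb'))
for n in d: cv2.imwrite(f'pics/{n}0.png',cv2.resize(d[n]["image"][:,:,::-1],(768,576)))
print(robot.nose_length,robot.sense()); print(d["top"]["R"],d["top"]["t"],d["top"]["fx"])
E
```

```text
pics
0.011 {'t': 0.1, 'joint_pos': array([ 1.09311088,  0.46935578, -0.04855046,  1.53359186,  0.02410407,
        1.14103401, -0.08229798]), 'joint_velocities': array([-0.00189321, -0.00070782, -0.00161699, -0.00374056,  0.00101514,
       -0.00041587,  0.00083841]), 'effort': array([ 8.97074988e-04, -5.11513960e+01, -4.70109656e-02, -2.38389766e+01,
        1.07902990e-02,  4.35597074e-03, -4.74625310e-06]), 'tcp_pos': array([ 0.29262316, -0.6076928 ,  0.24136224]), 'tcp_rot': array([-3.13979132e+00,  8.89418153e-05,  4.48778949e-01]), 'wrist_force': array([ 0.21810392,  0.19699309, -0.48155149]), 'torque': array([-0.04018656, -0.008293  , -0.04172637]), 'opening': 0.9985212679615749}
[[ 0.00878584 -0.99928194 -0.03685657]
 [-0.98878596 -0.00318671 -0.14930561]
 [ 0.14908095  0.03775504 -0.98810396]] [-0.21452472  0.60077794  0.83310028] 355.91346910285836
```

View pics/top0.png

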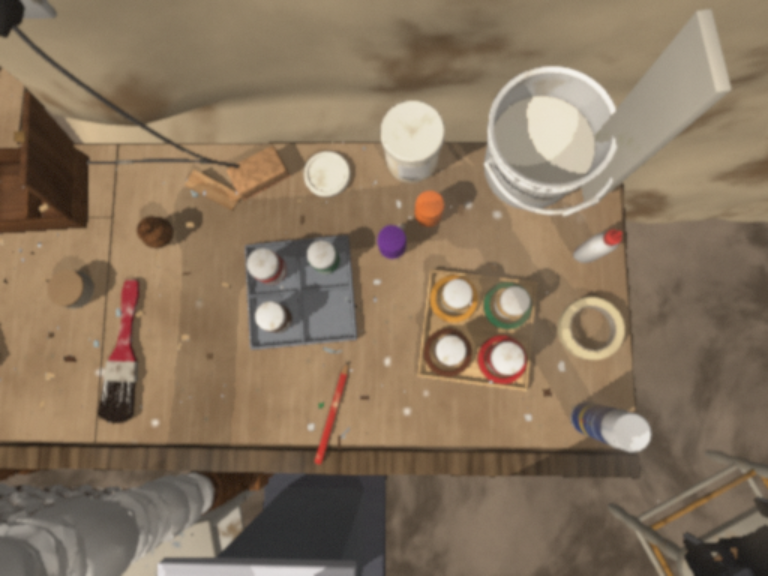

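View pics/scene0.png

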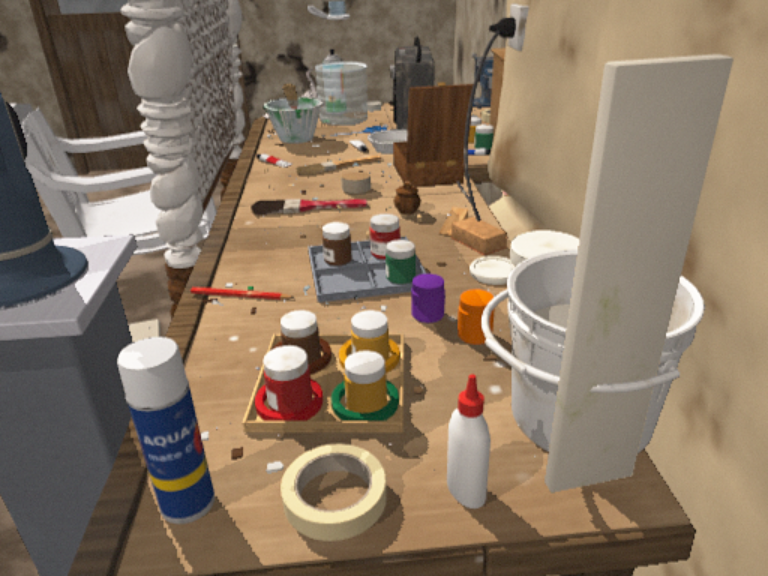

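The top view (768x576) shows the misplaced ochre jar in the green ring at about (514,301) and the green jar at (322,254). The empty stock cell is at about (330,312). The scene view agrees on the labels. Next I measure from both cameras' depth.

```bash
cat > h.py <<'E'
import numpy as np,cv2
from scipy.optimize import least_squares
def cloud(f):
    z=f["range_z"]; v,u=np.mgrid[:384,:512]
    P=np.stack([(u-f["cx"])/f["fx"]*z,(v-f["cy"])/f["fy"]*z,z],-1)
    W=(P-f["t"])@f["R"]; W[z==0]=np.nan
    return W
def pix(f,u,v,z):   # pixel (u,v) on plane z
    d=f["R"].T@np.array([(u-f["cx"])/f["fx"],(v-f["cy"])/f["fy"],1]); c=-f["R"].T@f["t"]
    return c+d*(z-c[2])/d[2]
def near(W,xy,r): return np.hypot(W[...,0]-xy[0],W[...,1]-xy[1])<r
def cap(f,xy,r=.04):
    W=cloud(f); m=near(W,xy,r)&(W[...,2]>.045)
    zt=np.percentile(W[m][:,2],90); m&=np.abs(W[...,2]-zt)<.005
    p=W[m][:,:2].astype(np.float32); c,rad=cv2.minEnclosingCircle(p)
    return np.round([*c,rad,zt,m.sum(),*p.mean(0)],4)
def ring(f,xy,hlo,hhi,r=.06):
    W=cloud(f); h=cv2.cvtColor(f["image"],cv2.COLOR_RGB2HSV)
    m=near(W,xy,r)&(h[...,0]>hlo)&(h[...,0]<hhi)&(h[...,1]>110)&(W[...,2]>.008)&(W[...,2]<.022)
    p=W[m]; c,rad=cv2.minEnclosingCircle(p[:,:2].astype(np.float32))
    return np.round([*c,rad,np.median(p[:,2]),m.sum()],4)
E
python3 - <<'E'
import pickle; from h import *
d=pickle.load(open('f0.pkl','rb')); t=d["top"]; s=d["scene"]
W=cloud(t)
for n,(u,v) in dict(mis=(514,301),green=(322,254),red=(264,264),brown=(270,317),purple=(391,241),orange=(430,207),kred=(508,358),koch=(456,294),kbr=(451,350)).items():
    g=pix(t,u/1.5,v/1.5,.064); print(n,g[:2].round(3),cap(t,g), end=' ')
    try: print(cap(s,g))
    except Exception as e: print(e)
g=pix(t,514/1.5,303/1.5,.05)
print('ring',ring(t,g,60,95),ring(s,g,60,95))
# stock tray
hs=cv2.cvtColor(t["image"],cv2.COLOR_RGB2HSV)
g=pix(t,302/1.5,291/1.5,.01); 
print('bench z',np.nanmedian(W[235:245,250:270,2]), 'empty floor',W[208,222],'g',g)
for n,f in d.items():
    Wf=cloud(f); h=cv2.cvtColor(f["image"],cv2.COLOR_RGB2HSV)
    m=near(Wf,g,.14)&(Wf[...,2]<.02)&(Wf[...,2]>.002)&(h[...,0]>95)&(h[...,0]<130)&(h[...,1]<110)
    m=cv2.morphologyEx(m.astype(np.uint8),cv2.MORPH_OPEN,np.ones((2,2)))>0
    r=cv2.minAreaRect(Wf[m][:,:2].astype(np.float32)*1000); print(n,r,m.sum())
c=[pix(t,u/1.5,v/1.5,.014)[:2] for u,v in[(247,243),(352,236),(357,339),(251,347)]]; print('corners',np.round(c,3),np.mean(c,0))
c=[pix(t,u/1.5,v/1.5,.014)[:2] for u,v in[(432,268),(537,276),(528,388),(418,376)]]; print('kit',np.round(c,3),np.mean(c,0))
E
```

```text
mis [ 0.567 -0.41 ] [ 5.689e-01 -4.104e-01  2.270e-02  6.700e-02  2.890e+02  5.689e-01
 -4.102e-01] [ 5.694e-01 -4.123e-01  2.430e-02  6.620e-02  3.790e+02  5.695e-01
 -4.154e-01]
green [ 0.642 -0.105] [ 6.436e-01 -1.011e-01  2.260e-02  6.310e-02  2.650e+02  6.435e-01
 -1.013e-01] [ 6.455e-01 -1.039e-01  2.350e-02  6.210e-02  1.480e+02  6.437e-01
 -1.065e-01]
red [ 0.625 -0.011] [ 6.269e-01 -7.200e-03  2.480e-02  7.110e-02  3.150e+02  6.269e-01
 -8.100e-03] [ 6.266e-01 -1.100e-02  2.600e-02  6.990e-02  1.410e+02  6.277e-01
 -1.400e-02]
brown [ 0.539 -0.024] [ 5.436e-01 -2.270e-02  2.310e-02  6.700e-02  2.800e+02  5.431e-01
 -2.230e-02] [ 5.443e-01 -2.500e-02  2.330e-02  6.600e-02  1.210e+02  5.438e-01
 -2.860e-02]
purple [ 0.663 -0.216] [ 6.708e-01 -2.149e-01  2.280e-02  5.920e-02  2.630e+02  6.706e-01
 -2.150e-01] [ 6.709e-01 -2.175e-01  2.400e-02  5.820e-02  1.990e+02  6.714e-01
 -2.206e-01]
orange [ 0.719 -0.279] [ 7.272e-01 -2.771e-01  2.290e-02  6.290e-02  2.600e+02  7.271e-01
 -2.772e-01] [ 7.281e-01 -2.802e-01  2.370e-02  6.230e-02  2.190e+02  7.265e-01
 -2.822e-01]
kred [ 0.4
[... 494 characters left out ...]
02  2.810e+02  4.922e-01
 -3.138e-01]
ring [ 5.536e-01 -3.755e-01  1.000e-04  1.530e-02  1.000e+00] [ 5.685e-01 -4.112e-01  4.000e-02  1.510e-02  4.080e+02]
bench z -0.000448622827708421 empty floor [ 0.55329174 -0.11610317  0.00312124] g [ 0.58820087 -0.06321555  0.01      ]
scene ((591.330322265625, -61.31696319580078), (175.98397827148438, 184.3096466064453), 5.6170220375061035) 1005
top ((566.2887573242188, -69.87422180175781), (117.19622039794922, 157.73016357421875), 5.880264759063721) 341
corners [[ 0.671  0.034]
 [ 0.683 -0.147]
 [ 0.507 -0.159]
 [ 0.493  0.019]] [ 0.58854631 -0.06327394]
kit [[ 0.628 -0.284]
 [ 0.615 -0.459]
 [ 0.43  -0.439]
 [ 0.448 -0.26 ]] [ 0.5301104 -0.3605176]
```

Both views agree to about 2 mm and the heights fit: jar tops are at about 0.066 and 0.062, the ring top at 0.015. The ring is centred at (0.5685,-0.411), and the stock tray at (0.589,-0.063) with yaw about 5°. I'll grasp along the tray diagonals so the fingers clear the neighbouring jars. First I go above the jar and look with the wrist camera.

```bash
python3 - <<'E'
from plant import robot
from h import *; import pickle
robot.goto([.569,-.411,.19],[np.pi,0,.655])
f=robot.grab_frame("wrist"); pickle.dump(f,open('w1.pkl','wb'))
cv2.imwrite('pics/w1.png',f["image"][:,:,::-1])
print(robot.sense()["t"],robot.sense()["tcp_pos"],robot.sense()["joint_pos"].round(2))
try: print(cap(f,[.569,-.411]))
except Exception as e: print(e)
try: print(ring(f,[.569,-.411],60,95))
except Exception as e: print(e)
E
```

```text
1.4417 [ 0.5671757  -0.41377354  0.19037553] [ 0.67  0.56 -0.16  1.51  0.1   1.08 -0.42]
[ 5.782e-01 -4.040e-01  3.750e-02  2.685e-01  5.073e+03  5.785e-01
 -4.037e-01]
[ 5.672e-01 -4.081e-01  3.840e-02  1.740e-02  7.770e+02]
```

View pics/w1.png

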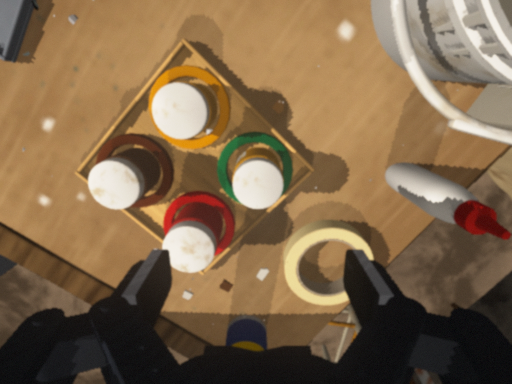

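The wrist view shows the ochre-labelled jar in the green ring at (258,183), midway between the jaws, with the jaw line along the free diagonal. I'll refine the cap position from this frame, then grasp and lift.

```bash
sed -i 's/(W\[...,2\]>.045)/(W[...,2]>.045)\&(W[...,2]<.09)/' h.py
cat >> h.py <<'E'
def go(robot,p,vel=.15,**k):
    r=robot.move_straight(p,vel=vel,**k); s=robot.sense()
    print(round(s["t"],2),r,s["tcp_pos"].round(4),"F",s["wrist_force"].round(1),"op",round(s["opening"],3)); return s
E
python3 - <<'E'
from plant import robot
from h import *; import pickle
f=pickle.load(open('w1.pkl','rb')); c=cap(f,[.569,-.411]); print(c)
x,y=np.mean([c[:2],[.569,-.411]],0) 
s=go(robot,[x,y,.10]); 
s=go(robot,[x,y,.037],.1,contact_N=10)
robot.grip(0,40)
s=go(robot,s["tcp_pos"]); 
go(robot,[x,y,.15])
E
```

```text
[ 5.686e-01 -4.124e-01  2.290e-02  6.820e-02  1.960e+03  5.692e-01
 -4.117e-01]
2.19 False [ 0.5693 -0.4123  0.1009] F [0.2 0.3 0.6] op 0.999
2.98 False [ 0.5692 -0.4119  0.0373] F [ 0.3 -0.1 -0.1] op 0.998
3.67 False [ 0.5694 -0.4121  0.038 ] F [-1.4  0.8  5.5] op 0.547
4.57 False [ 0.568  -0.4112  0.1486] F [-0.  -0.4 -1.3] op 0.548
```

Held at 46.5 mm, which fits the jar. Next I place it in the empty cell and look from above.

```bash
python3 - <<'E'
from plant import robot
from h import *; import pickle
go(robot,[.568,-.411,.16])
robot.goto([.548,-.112,.16],[np.pi,0,.655])
go(robot,[.548,-.112,.048])
s=go(robot,[.548,-.112,.030],.03,contact_N=4)
robot.sleep(.2); s=robot.sense(); print(s["tcp_pos"],s["wrist_force"])
robot.grip(1.0); robot.sleep(.2)
go(robot,[.548,-.112,.15])
robot.goto([.6436,-.102,.19],[np.pi,0,.95]); robot.sleep(.2)
f=robot.grab_frame("wrist"); pickle.dump(f,open('w2.pkl','wb'))
t=robot.grab_frame("top"); pickle.dump(t,open('t2.pkl','wb'))
cv2.imwrite('pics/w2.png',f["image"][:,:,::-1])
print(robot.sense()["t"],robot.sense()["tcp_pos"])
for n,xy in dict(green=[.644,-.102],placed=[.548,-.112]).items():
  for q in (f,t):
    try: print(n,cap(q,xy))
    except Exception as e: print(n,e)
print(ring(t,[.568,-.411],60,95))
E
```

```text
4.82 False [ 0.5682 -0.4111  0.16  ] F [ 0.3 -0.1 -1.3] op 0.546
6.87 False [ 0.5488 -0.1124  0.0487] F [ 0.5  0.6 -1.3] op 0.543
7.3 True [ 0.5488 -0.1124  0.0378] F [-0.5  0.   4.1] op 0.547
[ 0.54872781 -0.11232624  0.03778768] [-0.45715984 -0.91814634  5.24954611]
9.07 False [ 0.5473 -0.1119  0.1492] F [ 0.7 -0.5 -0.6] op 1.001
9.8667 [ 0.64261003 -0.1022832   0.18952132]
green [ 6.434e-01 -1.025e-01  2.270e-02  6.420e-02  1.924e+03  6.440e-01
 -1.018e-01]
green [ 6.445e-01 -1.013e-01  2.320e-02  6.300e-02  2.630e+02  6.437e-01
 -1.012e-01]
placed [ 5.478e-01 -1.121e-01  2.310e-02  6.800e-02  1.532e+03  5.502e-01
 -1.113e-01]
placed [ 5.480e-01 -1.104e-01  2.270e-02  6.730e-02  2.840e+02  5.479e-01
 -1.103e-01]
[ 0.  0.  0. nan  0.]
  return _methods._mean(a, axis=axis, dtype=dtype,
  ret = ret.dtype.type(ret / rcount)
```

View pics/w2.png

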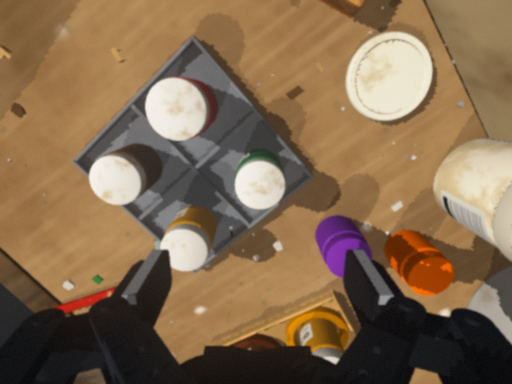

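The ochre jar stands upright in its cell at (188,245), its top still at 0.067, and the green jar is at (260,183). I'll take the green jar, carry it above the socket and look.

```bash
python3 - <<'E'
from plant import robot
from h import *; import pickle
x,y=.6438,-.102
go(robot,[x,y,.10])
s=go(robot,[x,y,.036],.1,contact_N=10)
robot.grip(0,40); s=go(robot,robot.sense()["tcp_pos"])
go(robot,[x,y,.19])
robot.goto([.5685,-.411,.19],[np.pi,0,.655]); robot.sleep(.2)
f=robot.grab_frame("wrist"); sc=robot.grab_frame("scene")
pickle.dump((f,sc),open('w3.pkl','wb')); cv2.imwrite('pics/w3.png',f["image"][:,:,::-1])
print(robot.sense()["t"],robot.sense()["tcp_pos"],robot.sense()["opening"])
print(ring(f,[.5685,-.411],60,95,.05))
E
```

```text
10.62 False [ 0.6445 -0.102   0.1008] F [-0.   0.2  1. ] op 1.001
11.41 False [ 0.6443 -0.102   0.0364] F [-0.9  0.7 -0.9] op 1.002
12.1 False [ 0.6444 -0.1021  0.037 ] F [-0.4 -0.6  2.2] op 0.546
13.27 False [ 0.643  -0.102   0.1887] F [ 0.1  0.5 -0.5] op 0.544
14.775 [ 0.56920463 -0.4098386   0.19008742] 0.5416877867722776
[ 5.671e-01 -4.090e-01  3.900e-02  1.740e-02  1.227e+03]
```

View pics/w3.png

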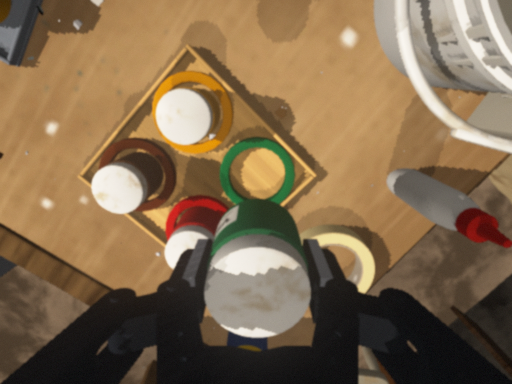

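The wrist view shows the empty green ring at (257,170) and the green jar held upright between the jaws. The ring centre estimates agree within 2 mm, and the fit has 6 mm of slack, so I use (0.568,-0.410).

```bash
python3 - <<'E'
from plant import robot
from h import *; import pickle
x,y=.568,-.410
go(robot,[x,y,.065])
robot.sleep(.2); go(robot,[x,y,.052],.05)
s=go(robot,[x,y,.029],.03,contact_N=4)
robot.sleep(.2); s=robot.sense(); print(s["tcp_pos"],s["wrist_force"])
if s["tcp_pos"][2]<.041:
    robot.grip(1.0); robot.sleep(.2); go(robot,[x,y,.15]); go(robot,[x,y,.19])
    robot.sleep(.2)
    F={n:robot.grab_frame(n) for n in("wrist","scene","top")}
    for n in F: print(n,cap(F[n],[x,y]))
    print('ring',ring(F["wrist"],[x,y],60,95,.05),ring(F["scene"],[x,y],60,95,.05))
    print('ochre',cap(F["top"],[.548,-.112]),cap(F["scene"],[.548,-.112]))
    a=F["wrist"]["image"];b=F["scene"]["image"]
    cv2.imwrite('pics/end.png',cv2.resize(np.hstack([a,b[100:,:]if 0 else b])[:,:,::-1],(800,300),interpolation=cv2.INTER_AREA))
E
```

```text
15.76 False [ 0.5688 -0.4105  0.0662] F [ 0.2 -0.2 -0.6] op 0.546
16.37 False [ 0.5676 -0.4098  0.0512] F [ 0.3  0.2 -0.7] op 0.547
16.91 True [ 0.568 -0.41   0.037] F [-0.7  0.   4.7] op 0.554
[ 0.56797601 -0.41000126  0.03698061] [-0.20577501  0.18138724  4.7324637 ]
18.68 False [ 0.5673 -0.4096  0.1489] F [-0.3 -1.1  0. ] op 1.0
19.1 False [ 0.5678 -0.4099  0.1894] F [-0.  -0.1 -0.7] op 1.0
wrist [ 5.665e-01 -4.102e-01  2.300e-02  6.420e-02  1.925e+03  5.672e-01
 -4.093e-01]
scene [ 5.693e-01 -4.104e-01  2.430e-02  6.220e-02  3.740e+02  5.677e-01
 -4.132e-01]
top [ 5.756e-01 -3.974e-01  1.660e-02  6.300e-02  5.400e+01  5.762e-01
 -3.956e-01]
ring [ 5.673e-01 -4.084e-01  3.860e-02  1.740e-02  7.860e+02] [ 5.687e-01 -4.110e-01  4.020e-02  1.530e-02  5.660e+02]
ochre [ 5.479e-01 -1.102e-01  2.280e-02  6.720e-02  2.870e+02  5.477e-01
 -1.103e-01] [ 5.484e-01 -1.125e-01  2.320e-02  6.590e-02  1.330e+02  5.506e-01
 -1.186e-01]
```

View pics/end.png

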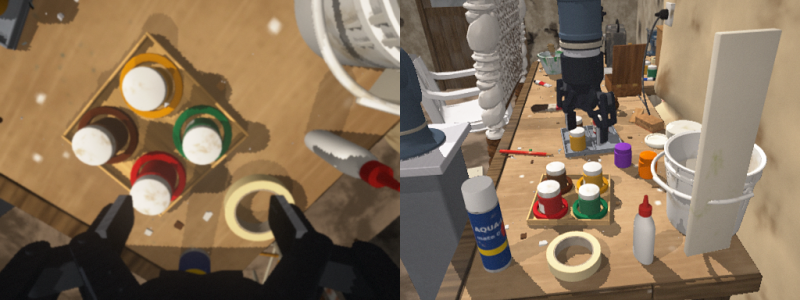

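The final picture shows the green jar upright inside the green ring (wrist half (203,143), scene half (588,200)). The ochre jar stands in the stock tray at (578,140). Everything is clear of the gripper, so I hand in.

```bash
python3 -c "
from plant import robot
robot.close_job()"
```

```text
the job is handed in; nothing more can be done
```

The ochre-labelled jar is out of the green socket and stands in the near-right cell of the stock tray, and the green jar now stands in the green socket. I handed the job in at about 19.4 s, with the gripper open and well above everything.

**Last checks:**
- **Green jar:** it is upright, with its top at 0.062 m in the scene camera, the same height it had on the stock tray floor. It is within about 2 mm of the ring centre.
- **Ochre jar:** it is upright, with its top at 0.066–0.067 m, the same as before it was moved.
- **Contact:** each jar was lowered until it touched the floor, and the wrist force then read about 5 N.

**Disagreements:**
- **Top camera:** its last reading of the green jar's position was off by about 15 mm. It found only 54 pixels there, most likely because the arm was in the way, so I left it out.
- **Wrist camera:** it reads heights about 2 mm higher than the scene camera throughout.

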